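# Put the rinsed paste kit out to dry

## Robot

A 6-joint arm with a two-finger parallel gripper is mounted at the origin on the work surface. World frame = base frame: x ahead of the robot, y to its left, z up, the work surface at z = 0. Lengths are in m, angles in rad, forces in N, time in s.
With the tool pointing down it reaches from about 0.35 to 0.975 m from the base axis. Payload 4.9 kg.
Tool frame: the origin (TCP) lies midway between the tips of the shut fingers; the grasp point (between the pads) lies 19 mm behind it (ctrl.hold_point_z is the distance from the TCP to the grasp point, in m); z points along the fingers, y is the line along which they close (so a half turn about z gives the same grasp; the last joint's range is limited). The gripper opens to 85 mm and grips with 20 to 120 N. Pads are 22 mm wide; open, the fingers measure 114 mm over their backs; the gripper's body (76 mm by 85 mm) begins 54 mm behind the grasp point. The pads swing forward as they close: fully open they stand 13 mm farther back than shut.
Start: joints at [1.049, 0.053, 1.613, -0, 1.476, -0.119], TCP at [0.245, 0.575, 0.231] pointing down, gripper open.
Joint ranges: [-3.01, 3.01], [-1.01, 2.22], [0.06, 2.58], [-1.02, 4.17], [0.09, 2.62], [-3.14, 3.14]. Speed limits (rad/s): [2.57, 2.57, 3.14, 3.14, 3.14, 3.14].

## Interface

Orientations are given as a rotation vector (axis times angle).
In Python, from station import status, viewer, finish_job, ctrl gives the robot as it stands.
- The arm moves only by the shell command python3 -m jog 'ROWS' [FORCE]. ROWS is JSON, a list of rows, each a list of 7 numbers: the turn, a rotation vector about the tool's x, y, z each as a share of 5 degrees, from -1 to 1, then the shift along the tool's x, y, z each as a share of 30 mm, from -1 to 1, then the opening, from -1 (shut) to 1 (fully open). A call has 1 to 5 rows; each row shifts and turns the commanded pose from where the row before left it, along the tool's axes as they then stand; what a row does not reach is not made up. A row lasts 1/8 s, in which the tool goes at most 62.5 mm and 10.7 degrees, less where a joint would pass 70% of its speed; a pose out of reach is approached as far as the arm can. A call with a number of a shift or a turn outside -1 to 1 is refused whole. A call with a gripper value outside its range is refused whole. The fingers move at their own pace and stop on an object; FORCE is the grip in N (left out, the last holds). Time passes only in rows, so rows that do not move let the fingers close. It gives the time, the measured TCP pose, the force, the opening and the grip force at its end, in the units of the state.
- status.get_obs(): the state, without advancing time (a new reading comes with each control period).
- viewer.get_image(name): name is "scene" or "top" or "wrist"; returns a dict with "img" (384x512x3 uint8, red, green, blue), "fovy" (degrees; the focal length in pixels is half the picture's height over the tangent of half this angle, whatever the lens; pixels are square), "cx", "cy" (the principal point, pixels), "distortion" ([k1, k2, p1, p2, k3] as OpenCV has them; the pictures are not rectified), "rvec" (rotation vector, rad) and "tvec" (3), from world to camera coordinates, as OpenCV has them. Camera axes: x right, y down, z forward; pixel columns grow to the right and rows downward; lengths in m; the calibration is good to about 2 mm. A picture is of the moment at which its call begins. There is no depth.
- finish_job(): hands the job in; it is judged then, once.
The state is a dict: "t": time; "q": joint angles; "dq": joint speeds; "effort": joint torques, N m; "tool_pos": TCP position; "tool_rot": TCP orientation; "contact_force": force on the tool from outside, world axes, zero at the start; "wrist_torque": the same for the moment, N m; "opening": finger opening in m; "grip_force": force on a finger pad.
Only numpy, scipy, OpenCV 4.12 (cv2) and the standard library are available. Lean on these libraries where they do the work, as an engineer would, in place of code of your own. Each camera call takes 0.05 s, during which the arm holds its last target. There are 200 camera calls.

## Task

Put the rinsed paste kit out to dry: first lift the loose cap off the squeeze bottle and set it, mouth down, into the round wooden cap holder; then stand the open bottle upright in the shallow metal tray; last, take the metal cup out of its sloping cradle and turn it upside down over the upright drying peg, with its rim down flat on the wooden base. Set things down rather than dropping them, keep the bottle upright, and leave the other things on the bench where they are.

Things in the scene. Friction and masses are not known exactly. Their poses are not given: they have to be found in the camera images.
- bottle: White squeeze bottle, standing upright, loose, about 0.2 kg. Body 64 mm diameter and 95 mm tall; on its flat top a collar 36 mm diameter, 8 mm tall, then a spout 24 mm diameter up to 139 mm (straight sided) tapering to 18 mm at 145 mm above the underside. The spout is hidden by the cap at the start. Origin: centre of the underside; z up along its axis.
- cap: Tall grey plastic cap standing loosely over the bottle's spout, resting on the bottle's shoulder (95 mm above its underside). Outside 50 mm diameter, 70 mm tall, hollow, wall 4 mm, closed top 5 mm thick. Origin: centre of its open lower rim; z points up to the closed top. It is not screwed: it must rise about 50 mm to clear the spout.
- cap_holder: Round light-wood dish, fixed: outside 86 mm diameter, 30 mm tall, with a round recess of 64 mm diameter whose floor is 10 mm above the table. Origin: centre of the underside; z up.
- drip_tray: Square steel tray, fixed: outside 130 x 130 mm, rim 18 mm tall, walls 5 mm, floor about 5 mm thick. Origin: centre of the underside; x and y along its sides, z up.
- cradle: Draining cradle, fixed: two steel rods on a wooden base 150 x 80 x 12 mm. The rods slope 20 degrees down towards its +x, with an end stop at the low end; the cup lies in it. Origin: centre of the underside of the base on the table; z up. The axis of the cup lying in it passes 85 mm above the origin.
- cup: Plain metal cup, straight cylinder, 54 mm outside diameter, 105 mm long, wall 3 mm, bottom 5 mm thick, about 0.1 kg. It lies in the cradle with its mouth towards the cradle's +x, 20 degrees downward. Origin: centre of the outside of its closed bottom; z runs along its axis from the bottom to the mouth.
- cup_rim (a point): Centre of the cup's open mouth, on the rim plane, 105 mm along the cup's z from its origin.
- peg_stand: Drying peg, fixed: round light-wood base 120 mm diameter and 15 mm thick, with an upright peg of 28 mm diameter in its middle, rounded top 95 mm above the table. Origin: centre of the underside; z up along the peg.
- weight: Bystander, not to be moved: pressing weight, dark steel, 68 mm across and 72 mm tall with a knob.
- jar: Bystander, not to be moved: closed glass jar, 68 mm across, 75 mm tall.
- spool: Bystander, not to be moved: wooden thread spool, 44 mm across, 55 mm tall.
- brush: Bystander, not to be moved: paste brush lying flat, handle towards its -x.
- hammer: Bystander, not to be moved: small hammer lying flat, handle towards its -x.
Mind the look-alikes: they are no part of the job. Leave any blue or green look-alike of the bottle alone.

How it is judged:
By the outcome, as a careful person would: the job done as asked, in the order asked, and still so for the second after the job is handed in, with the robot touching nothing.
It also fails if it takes over 72 s, if anything falls off the work surface, if the arm or the gripper's body presses on something with over 40 N, if the wrist force passes 120 N, or if a joint passes its speed limit or range.

## Working session

There is one attempt and no reset: what is moved stays moved. The work goes in short steps, Python scripts to look and compute and a shell command to move; the robot and the scene stay as the last step left them, time stands still between calls to the robot, and variables do not carry over. Pictures are saved under pics/ and viewed, at most 10 in all, crops included, and the job is handed in when it is done.

```bash
mkdir -p pics; ls
python3 - <<'E'
from station import status, viewer, ctrl
import cv2,numpy as np
print(status.get_obs(), ctrl.hold_point_z)
ims=[]
for n in ("scene","top","wrist"):
    d=viewer.get_image(n); cv2.imwrite(f"pics/{n}0.png",d["img"][:,:,::-1])
    print(n,{k:v for k,v in d.items() if k!="img"})
    import pickle; pickle.dump(d,open(f"pics/{n}0.pkl","wb"))
E
```

```text
pics
{'t': 0.0, 'q': array([ 1.04898481e+00,  5.33464020e-02,  1.61430127e+00,  2.25453276e-05,
        1.47600849e+00, -1.19009531e-01]), 'dq': array([ 0.00043785, -0.00037476, -0.00064695,  0.00118521,  0.00015465,
        0.00053157]), 'effort': array([-1.25024893e-03, -3.93687129e+01, -3.70172381e+01, -1.11821232e-04,
        7.29892374e-03, -1.10685187e-05]), 'tool_pos': array([0.24468268, 0.57443115, 0.23006516]), 'tool_rot': array([-6.28319857e-01, -3.07743274e+00,  3.06463757e-03]), 'contact_force': array([-0.3832695 , -0.93333392,  0.37560674]), 'wrist_torque': array([-0.00108562,  0.02367366,  0.00486795]), 'grip_force': 0.0, 'opening': 0.08506334903921982} 0.0187
scene {'fovy': 43.81122360579185, 'cx': 248.8199921169669, 'cy': 193.27504698966155, 'distortion': array([-0.0462185,  0.       ,  0.       ,  0.       ,  0.       ]), 'rvec': array([ 1.17099716,  2.49027736, -0.83585265]), 'tvec': array([ 0.31632579, -0.26452   ,  1.49893266])}
top {'fovy': 52.32885507874284, 'cx': 251.1159833936632, 'cy': 187.05924985963233, 'distortion': array([-0.11385199,  0.        ,  0.        ,  0.        ,  0.        ]), 'rvec': array([ 2.11289401, -2.14436768,  0.16863619]), 'tvec': array([0.02208946, 0.48077706, 1.20664069])}
wrist {'fovy': 69.01205294922505, 'cx': 254.01858989074486, 'cy': 194.21452001059055, 'distortion': array([-0.04880352,  0.        ,  0.        ,  0.        ,  0.        ]), 'rvec': array([-2.39700057, -1.58569946, -0.24248973]), 'tvec': array([-0.62483334, -0.03986898,  0.3807128 ])}
```

View pics/scene0.png

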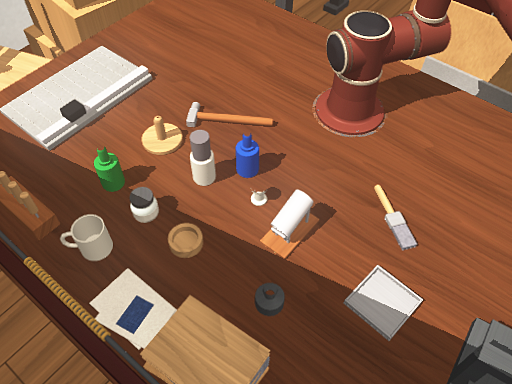

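View pics/top0.png

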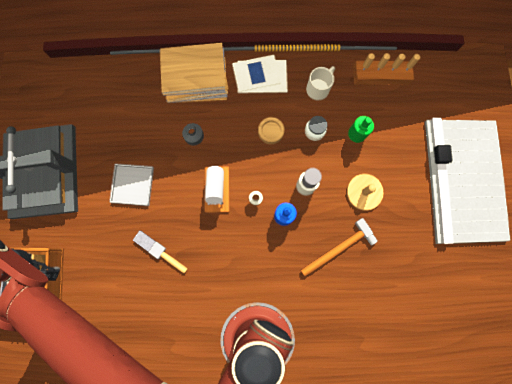

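The scene view shows the capped bottle at (202,158), peg (160,135), holder (186,240), cup in cradle (290,218) and tray (385,300). In the top view they are at (310,182), (367,192), (271,130), (216,188) and (131,186), with the blue look-alike at (285,213) close to the bottle.

```bash
cat > h.py <<'E'
import cv2,numpy as np,pickle
from scipy.spatial.transform import Rotation as R
def load(n): return pickle.load(open(f"pics/{n}.pkl","rb"))
def snap(n,tag):
    from station import viewer
    d=viewer.get_image(n); pickle.dump(d,open(f"pics/{tag}.pkl","wb")); cv2.imwrite(f"pics/{tag}.png",d["img"][:,:,::-1]); return d
def K(d):
    h=d["img"].shape[0]; f=h/2/np.tan(np.radians(d["fovy"])/2)
    return np.array([[f,0,d["cx"]],[0,f,d["cy"]],[0,0,1]])
def ray(d,p):
    u=cv2.undistortPoints(np.array(p,float).reshape(-1,1,2),K(d),d["distortion"]).reshape(-1,2)
    Rm=cv2.Rodrigues(d["rvec"])[0]; v=np.c_[u,np.ones(len(u))]@Rm
    return -Rm.T@d["tvec"], v/np.linalg.norm(v,axis=1)[:,None]
def plane(d,p,z):
    o,v=ray(d,p); return o+v*((z-o[2])/v[:,2])[:,None]
def tri(d1,p1,d2,p2):
    o1,v1=ray(d1,p1);o2,v2=ray(d2,p2);v1=v1[0];v2=v2[0]
    s=np.linalg.lstsq(np.c_[v1,-v2],o2-o1,rcond=None)[0]
    a=o1+s[0]*v1;b=o2+s[1]*v2; return (a+b)/2,np.linalg.norm(a-b)
def proj(d,P): return cv2.projectPoints(np.array(P,float).reshape(-1,3),d["rvec"],d["tvec"],K(d),d["distortion"])[0].reshape(-1,2)
E
python3 - <<'E'
from h import *
t,s=load("top0"),load("scene0")
for n,a,b in [("captop",(313.5,176.5),(200.5,138)),("pegtop",(370,188),(158,118)),("holder",(271,130),(186,238)),("tray",(131.5,186),(384,300))]:
    print(n,*tri(t,a,s,b))
a=cv2.resize(t["img"][100:245,100:400],None,fx=2.6,fy=2.6,interpolation=cv2.INTER_CUBIC)
cv2.imwrite("pics/topc.png",a[:,:,::-1])
b=cv2.resize(s["img"][100:345,120:430],None,fx=2.4,fy=2.4,interpolation=cv2.INTER_CUBIC)
cv2.imwrite("pics/scenec.png",b[:,:,::-1])
E
```

```text
captop [ 0.48874584 -0.16650454  0.15523198] 0.003815044067184242
pegtop [ 0.46561989 -0.35441972  0.09123346] 0.006171328093322813
holder [ 0.67588367 -0.05363691  0.02187709] 0.00021684908437862867
tray [0.49736099 0.41303577 0.00537499] 0.0019831909884655647
```

View pics/topc.png

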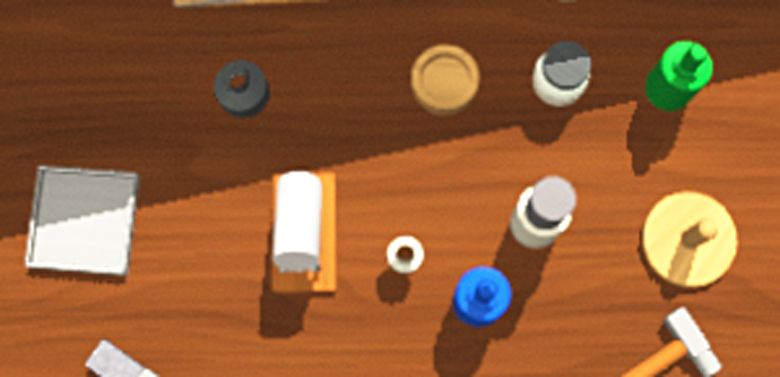

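View pics/scenec.png

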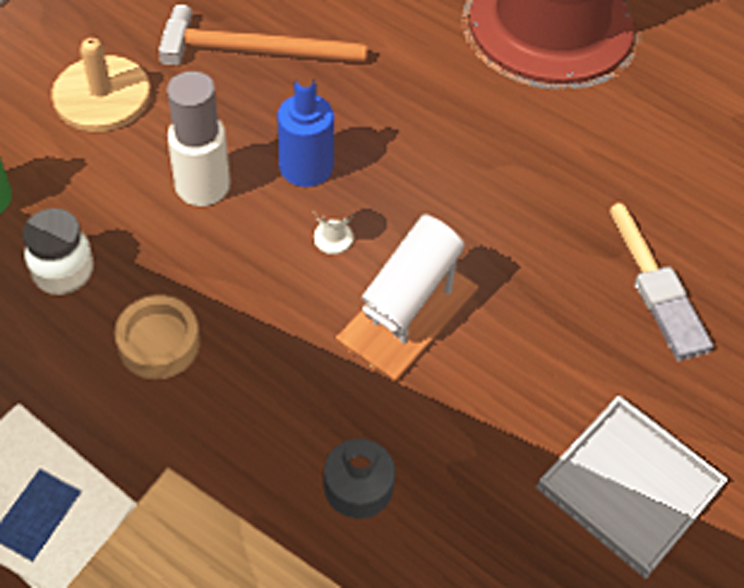

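The crops agree. In the scene crop the cup's low, stopped end is at (380,320), away from the robot, and its closed high end is at (445,235). In the top crop the cap top is at (552,200) and the blue bottle, about 0.1 m away, is at (485,293).

Run:
```python
from h import *
from station import ctrl,status
print([a for a in dir(ctrl) if a[0]!='_'])
w,t,s=load("wrist0"),load("top0"),load("scene0")
o=status.get_obs(); Rt=R.from_rotvec(o["tool_rot"])
Rc=R.from_matrix(cv2.Rodrigues(w["rvec"])[0].T); c=-Rc.as_matrix()@w["tvec"]
print("cam in tool",Rt.inv().apply(c-o["tool_pos"]),"axes",(Rt.inv()*Rc).as_matrix().round(2).tolist())
print("tool axes",Rt.as_matrix().round(3).tolist())
# rough points
T=lambda p:(p[0]/2.6+100-.3,p[1]/2.6+100-.3); S=lambda p:(p[0]/2.4+120-.3,p[1]/2.4+100-.3)
for n,a,b in [("captop",(552,198),(192,90)),("pegtop",(704,229),(92,44)),("bluetop",(487,285),(304,90)),("greentop",(694,56),None),("cup high end top",(298,262),(447,229)),("cup low end top",(299,178),(378,285))]:
    if b: print(n,*tri(t,T(a),s,S(b)))
    else: print(n,plane(t,T(a),.145))
for n,a,z in [("pegbase",(690,238),.015),("holder",(446,77),.03),("spool",(405,255),.055),("jar",(562,70),.06),("weight",(241,88),.05),("tray1",(39,168),.018),("tray2",(137,172),.018),("tray3",(128,275),.018),("tray4",(27,270),.018),("hammerhead",(690,330),.02)]: print(n,plane(t,T(a),z)[0].round(3))
```

```text
['MotionError', 'hold_point_z']
cam in tool [ 0.07744163  0.00097688 -0.14301413] axes [[0.0, -0.95, -0.3], [1.0, 0.0, -0.0], [0.0, -0.3, 0.95]]
tool axes [[-0.92, 0.392, -0.001], [0.392, 0.92, -0.001], [0.0, -0.002, -1.0]]
captop [ 0.4909374  -0.1633104   0.16129675] 0.0009400782283424753
pegtop [ 0.46582113 -0.35529671  0.09101588] 0.004521209070057982
bluetop [ 0.39716355 -0.08931383  0.13487255] 0.0010891262501042318
greentop [[ 0.66061713 -0.33974807  0.145     ]]
cup high end top [0.43053525 0.12745545 0.10197626] 0.0029531060709792056
cup low end top [0.53132588 0.12179132 0.10878659] 0.006402061900244594
pegbase [ 0.466 -0.358  0.015]
holder [ 0.676 -0.054  0.03 ]
spool [0.444 0.002 0.055]
jar [ 0.673 -0.198  0.06 ]
weight [0.66  0.204 0.05 ]
tray1 [0.569 0.471 0.018]
tray2 [0.561 0.342 0.018]
tray3 [0.429 0.349 0.018]
tray4 [0.437 0.48  0.018]
hammerhead [ 0.35  -0.349  0.02 ]
```

```bash
python3 -m jog '[[0,0,-0.9,0,0,-0.2,1],[0,0,-0.9,0,0,-0.2,1],[0,0,-0.9,0,0,-0.2,1],[0,0,-0.9,0,0,-0.2,1],[0,0,-0.95,0,0,-0.2,1]]' && python3 -m jog '[[0,0,0,-0.33,-1,0,1],[0,0,0,-0.33,-1,0,1],[0,0,0,-0.33,-1,0,1],[0,0,0,-0.33,-1,0,1],[0,0,0,-0.33,-1,0,1]]'
```

```text
t: 0.78
tool_pos: [0.2448, 0.5747, 0.2609]
tool_rot: [-0.005, -3.141, 0.001]
contact_force: [0.2, -0.4, 0.5]
opening: 0.0855
grip_force: 0.0
t: 1.4
tool_pos: [0.2937, 0.4236, 0.2609]
tool_rot: [-0.009, -3.141, 0.001]
contact_force: [0.3, 0.1, -0.3]
opening: 0.0856
grip_force: 0.0
```

```bash
A='python3 -m jog'
python3 -m jog '[[0,0,0,-0.6,-1,0,1],[0,0,0,-0.6,-1,0,1],[0,0,0,-0.6,-1,0,1],[0,0,0,-0.6,-1,0,1],[0,0,0,-0.6,-1,0,1]]' >/dev/null && python3 -m jog '[[0,0,0,-0.6,-1,0,1],[0,0,0,-0.6,-1,0,1],[0,0,0,-0.6,-1,0,1],[0,0,0,-0.6,-1,0,1],[0,0,0,0,0,0,1]]'
python3 -c "
from h import *
snap('wrist','wcup1')"
python3 -m jog '[[0,0,0,-0.2,-1,0,1],[0,0,0,-0.2,-1,0,1],[0,0,0,-0.2,-1,0,1],[0,0,0,-0.2,-1,0,1],[0,0,0,-0.2,-1,0,1]]' >/dev/null && python3 -m jog '[[0,0,0,0,-1,0,1],[0,0,0,0,-1,0,1],[0,0,0,0,-1,0,1],[0,0,0,0,-0.8,0,1],[0,0,0,0,0,0,1]]'
python3 -c "
from h import *
snap('wrist','wbot1')
a=np.hstack([load('wcup1')['img'],load('wbot1')['img']])
cv2.imwrite('pics/w1.png',cv2.resize(a,(800,300))[:,:,::-1])"
```

```text
t: 2.65
tool_pos: [0.4546, 0.1523, 0.2609]
tool_rot: [-0.014, -3.141, 0.0]
contact_force: [0.2, 0.6, -0.0]
opening: 0.0857
grip_force: 0.0
t: 3.95
tool_pos: [0.4825, -0.1103, 0.2611]
tool_rot: [-0.01, -3.141, -0.001]
contact_force: [1.0, 0.5, -0.6]
opening: 0.0853
grip_force: 0.0
```

View pics/w1.png

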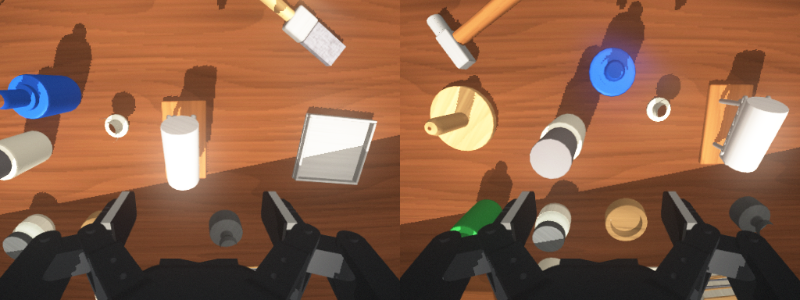

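The left wrist view has the cup at (180,150) and the tray at (335,145). The right view has the cap top at (550,158), the holder at (627,218), the peg top at (432,128) and the blue bottle at (612,70). I can't yet tell which end of the cup is low, so I'll zoom in.

Run:
```python
from h import *
s=load('scene0')['img'][180:265,250:330]; a=load('wcup1')['img'][110:260,190:290]; b=load('wbot1')['img'][90:230,375:510]
z=lambda i:cv2.resize(i,(int(i.shape[1]*400/i.shape[0]),400),interpolation=cv2.INTER_CUBIC)
a=np.clip(a*1.0-0,0,255).astype(np.uint8)
im=np.hstack([z(s)[:, :],z(a),z(b)]); im=cv2.resize(im,(800,int(im.shape[0]*800/im.shape[1])))
im=(255*(im/255.)**1.6).astype(np.uint8)
print(z(s).shape,z(a).shape,z(b).shape,im.shape)
cv2.imwrite('pics/z1.png',im[:,:,::-1])
```

```text
(400, 376, 3) (400, 266, 3) (400, 385, 3) (311, 800, 3)
```

View pics/z1.png

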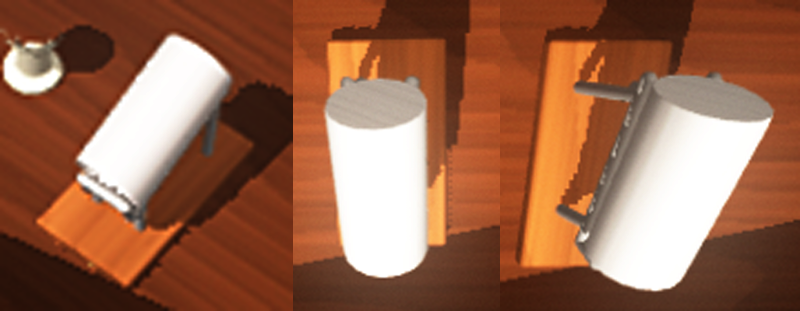

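Middle panel: the closed disc faces the robot, centred at (377,104), and the right panel shows it at (713,98). So the closed end is high and nearest the robot, the mouth points away, and the stop is at the far end.

```bash
cat >> h.py <<'E'
def blob(d,seed,tol,sigma=0):
    im=cv2.cvtColor(d["img"],cv2.COLOR_RGB2LAB); m=np.zeros((im.shape[0]+2,im.shape[1]+2),np.uint8)
    cv2.floodFill(im,m,tuple(int(v) for v in seed),0,(tol,)*3,(tol,)*3,4|(255<<8)|cv2.FLOODFILL_MASK_ONLY|cv2.FLOODFILL_FIXED_RANGE)
    m=m[1:-1,1:-1]; c=max(cv2.findContours(m,cv2.RETR_EXTERNAL,cv2.CHAIN_APPROX_NONE)[0],key=cv2.contourArea)
    e=cv2.fitEllipse(cv2.convexHull(c)); return np.array(e[0]),np.array(e[1]),e[2],cv2.contourArea(c)
E
python3 - <<'E'
from h import *
w1,w2,t,s=load("wcup1"),load("wbot1"),load("top0"),load("scene0")
cap={}
for n,d,sd in [("w2",w2,(192,202)),("top",t,(312,176)),("scene",s,(200,138))]:
    for tol in (12,20): e=blob(d,sd,tol); print("cap",n,tol,e[0].round(1),e[1].round(1),round(e[2]),e[3]); cap[n]=e[0]
print(tri(w2,cap["w2"],t,cap["top"]))
for n,d,sd in [("w1",w1,(230,160)),("w2",w2,(470,134))]:
    for tol in (8,14,22): e=blob(d,sd,tol); print("disc",n,tol,e[0].round(1),e[1].round(1),round(e[2]),e[3])
print("cup org",tri(w1,(230.4,160.1),w2,(470.7,134)))
A=lambda p:((p[0]-293)/2.077+190,p[1]/2.077+110); B=lambda p:((p[0]-500)/2.226+375,p[1]/2.226+90)
for p in [(328,40),(445,38)]: print("base",plane(w1,A(p),.012))
for p in [(547,40),(672,40),(519,265)]: print("base",plane(w2,B(p),.012))
for p in [(340,240),(445,244)]: print("base side pts",plane(w1,A(p),.012))
# peg base/hold in w2, tray in w1
f=.78125
print("peg base",plane(w2,((462-400)/f,116/f),.015),"peg top tri",tri(w2,((432-400)/f,128/f),t,(370.5,187.8)))
print("holder",plane(w2,((627-400)/f,219/f),.03)); 
for p in [(308,109),(376,122),(361,185),(294,179)]: print("tray",plane(w1,(p[0]/f,p[1]/f),.018))
E
```

```text
cap w2 12 [192.3 203.1] [48.3 53. ] 116 1945.0
cap w2 20 [192.2 203. ] [48.9 53.6] 118 1986.5
cap top 12 [312.4 175.7] [15.2 15.8] 118 175.5
cap top 20 [312.6 175.8] [15.5 16.7] 119 184.5
cap scene 12 [198.8 136.3] [13.5 18.3] 83 177.5
cap scene 20 [198.9 136.3] [13.7 18.3] 84 184.5
(array([ 0.48959708, -0.164729  ,  0.16555793]), np.float64(0.0019094884223140186))
disc w1 8 [229.6 159.4] [24.  48.4] 85 828.0
disc w1 14 [229.6 158.5] [26.4 50.4] 85 862.0
disc w1 22 [214.5 250.5] [ 72.6 235.4] 10 939.5
disc w2 8 [465.2 139.9] [31.9 61.9] 96 606.5
disc w2 14 [463.5 186.4] [103.1 126.6] 174 784.0
disc w2 22 [465.6 194.4] [104.  149.4] 171 956.0
cup org (array([0.43344549, 0.12747638, 0.1035686 ]), np.float64(0.0003649419804210942))
base [[0.40737921 0.08835459 0.012     ]]
base [[0.40686189 0.16590836 0.012     ]]
base [[0.40754949 0.08485887 0.012     ]]
base [[0.40651065 0.16481395 0.012     ]]
base [[0.55455737 0.08634518 0.012     ]]
base side pts [[0.55149193 0.08875029 0.012     ]]
base side pts [[0.55527888 0.16607094 0.012     ]]
peg base [[ 0.45926206 -0.35716141  0.015     ]] peg top tri (array([ 0.46306832, -0.34993734,  0.10255709]), np.float64(0.0011600457012138133))
holder [[ 0.66601782 -0.05330054  0.03      ]]
tray [[0.42206957 0.34722983 0.018     ]]
tray [[0.4451486  0.47982839 0.018     ]]
tray [[0.57274314 0.47890353 0.018     ]]
tray [[0.55722685 0.33858802 0.018     ]]
```

```bash
python3 -m jog '[[0,0,0,-0.12,-0.9,0,1],[0,0,0,-0.12,-0.9,0,1],[0,0,0,0,0,0.5,1],[0,0,0,0,0,0.5,1],[0,0,0,0,0,0,1]]'
python3 -c "
from h import *
d=snap('wrist','wbot2')
p=proj(d,[.4896,-.1647,.165])[0]; print(p)
for tol in (12,20): e=blob(d,p,tol); print(e); print(plane(d,e[0],.165))"
```

```text
t: 4.62
tool_pos: [0.4883, -0.1626, 0.2286]
tool_rot: [-0.007, -3.138, -0.004]
contact_force: [-0.2, -0.8, -0.2]
opening: 0.0851
grip_force: 0.0
[250.11476609 209.92649363]
(array([248.99623108, 209.50881958]), array([56.79255676, 60.42566299]), 91.37096405029297, 2619.5)
[[ 0.48924409 -0.16558117  0.165     ]]
(array([248.97592163, 209.52856445]), array([57.21113968, 60.75133514]), 90.41085815429688, 2653.5)
[[ 0.48926066 -0.16559738  0.165     ]]
```

```bash
python3 -m jog '[[0,0,0,-0.04,-0.09,0.8,1],[0,0,0,0,0,0.9,1],[0,0,0,0,0,0.9,1],[0,0,0,0,0,0.75,1],[0,0,0,0,0,0,1]]' 30 && python3 -m jog '[[0,0,0,0,0,0,-1],[0,0,0,0,0,0,-1],[0,0,0,0,0,0,-1],[0,0,0,0,0,0,-1],[0,0,0,0,0,0,-1]]' 30
```

```text
t: 5.3
tool_pos: [0.4895, -0.1661, 0.1292]
tool_rot: [-0.008, -3.138, -0.003]
contact_force: [-0.4, -0.4, 0.6]
opening: 0.0855
grip_force: 0.0
t: 5.92
tool_pos: [0.4918, -0.1676, 0.1328]
tool_rot: [0.009, 3.138, -0.002]
contact_force: [0.2, 1.9, 6.2]
opening: 0.0499
grip_force: 31.6
```

```bash
python3 -m jog '[[0,0,0,0,0,-0.4,-1],[0,0,0,0,0,-0.6,-1],[0,0,0,0,0,-0.8,-1],[0,0,0,0,0,-0.8,-1],[0,0,0,0,0,-0.4,-1]]' && python3 -m jog '[[0,0,0,0,0,0,-1]]'
python3 -c "
from h import *
d=snap('scene','s2'); w=snap('wrist','wbot3')
a=cv2.resize(d['img'][90:210,140:280],(466,400)); b=cv2.resize(w['img'][150:300,150:350],(533,400))
cv2.imwrite('pics/z2.png',cv2.resize(np.hstack([a,b]),(800,320))[:,:,::-1])"
```

```text
t: 6.55
tool_pos: [0.4913, -0.1675, 0.2234]
tool_rot: [0.009, 3.139, -0.002]
contact_force: [0.6, -0.0, -1.1]
opening: 0.0496
grip_force: 31.3
t: 6.68
tool_pos: [0.4911, -0.1674, 0.2222]
tool_rot: [0.009, 3.14, -0.002]
contact_force: [-0.5, 0.2, -1.2]
opening: 0.0499
grip_force: 31.3
```

View pics/z2.png

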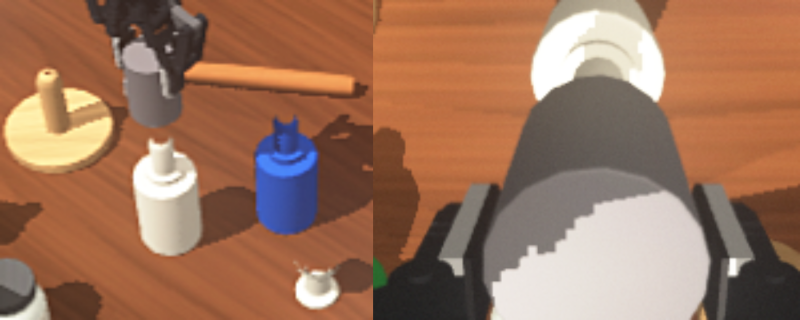

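The left panel shows the cap lifted clear of the spout and the white bottle still standing. The right panel shows the cap centred between the pads. Next I'll measure the holder in the views I already have.

```bash
cat >> h.py <<'E'
def mask_ell(d,box,lo,hi):
    x0,y0,x1,y1=box; h=cv2.cvtColor(d["img"],cv2.COLOR_RGB2HSV)[y0:y1,x0:x1]
    m=cv2.inRange(h,np.array(lo),np.array(hi)); c=max(cv2.findContours(m,cv2.RETR_EXTERNAL,cv2.CHAIN_APPROX_NONE)[0],key=cv2.contourArea)
    return c[:,0]+[x0,y0]
E
python3 - <<'E'
from h import *
t,w=load("top0"),load("wbot1")
for n,d,p in (("t",t,(271,130)),("t",t,(271,118)),("w",w,(290,279)),("w",w,(290,258)),("w",w,(340,258)),("t",t,(290,145))):
    print(n,p,cv2.cvtColor(d["img"],cv2.COLOR_RGB2HSV)[p[1],p[0]])
for d,box in ((t,(250,110,292,152)),(w,(250,245,335,320))):
    c=mask_ell(d,box,(12,60,115),(30,200,255)); e=cv2.fitEllipse(cv2.convexHull(c)); print(cv2.boundingRect(c),e)
    # rim top circle: hull points on z=.03, circle fit
    for z in (.03,0.):
        P=plane(d,cv2.convexHull(c).reshape(-1,2),z)[:,:2]; print(z,cv2.minEnclosingCircle(P.astype(np.float32)))
E
```

```text
t (271, 130) [ 18 150 224]
t (271, 118) [ 18 148 231]
w (290, 279) [ 17 129 224]
w (290, 258) [ 16 134 131]
w (340, 258) [11 85 42]
t (290, 145) [ 11 185  99]
(258, 116, 27, 28) ((270.5536804199219, 129.57518005371094), (26.45981216430664, 27.473840713500977), 50.77183151245117)
0.03 ((0.6744117140769958, -0.05059460550546646), 0.047879524528980255)
0.0 ((0.6841500997543335, -0.05190492421388626), 0.04903511330485344)
(262, 253, 55, 56) ((288.530029296875, 281.0115966796875), (55.733455657958984, 56.13194274902344), 122.55594635009766)
0.03 ((0.6683739423751831, -0.053823210299015045), 0.0515805147588253)
0.0 ((0.6894412040710449, -0.049410901963710785), 0.05570651963353157)
```

Run:
```python
from h import *
t,w=load("top0"),load("wbot1")
for d,box in ((t,(250,110,292,152)),(w,(250,245,335,320))):
    c=mask_ell(d,box,(12,60,115),(30,200,255)); P=plane(d,c,.03)[:,:2]; o=ray(d,[[0,0]])[0][:2]
    m=P.mean(0); u=(m-o)/np.linalg.norm(m-o); v=np.array([-u[1],u[0]])
    a,b=P@u,P@v; print("far-edge centre",u*(a.max()-.043)+v*(b.max()+b.min())/2,"width",np.ptp(b),"depth",np.ptp(a))
```

```text
far-edge centre [ 0.67847621 -0.05339441] width 0.08822039547062924 depth 0.09444867860546824
far-edge centre [ 0.67716942 -0.05475711] width 0.08667512085754933 depth 0.10288841678123362
```

```bash
python3 -m jog '[[0,0,0,-1,0.4,0,-1],[0,0,0,-1,0.4,0,-1],[0,0,0,-1,0.4,0,-1],[0,0,0,-0.3,0.3,0,-1],[0,0,0,0,0,0,-1]]'
python3 -c "
from h import *
d=snap('wrist','wh'); p=proj(d,[[.675,-.053,.03],[.675,-.053,.01]]); print(p)
im=d['img'].copy(); cv2.imwrite('pics/whv.png',im[:,:,::-1])"
```

```text
t: 7.4
tool_pos: [0.5894, -0.1222, 0.2196]
tool_rot: [-0.007, -3.139, -0.001]
contact_force: [0.1, -0.1, -1.1]
opening: 0.0498
grip_force: 31.3
[[306.20341422 235.77015534]
 [303.64797553 229.39096185]]
```

View pics/whv.png

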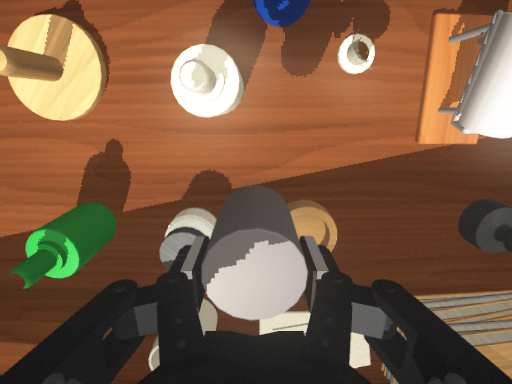

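The picture shows the held cap's disc at about (255,272), the holder partly hidden behind it at (315,230), and the open bottle upright at (207,80).

Run:
```python
from h import *
d=load("wh")
print(plane(d,[(255.5,319),(203,272),(308,272),(255.5,273)],.252))
```

```text
[[ 0.61174648 -0.12055475  0.252     ]
 [ 0.58496231 -0.14460361  0.252     ]
 [ 0.58516067 -0.09637376  0.252     ]
 [ 0.58552079 -0.12049187  0.252     ]]
```

```bash
python3 -m jog '[[0,0,0,-1,0.74,0,-1],[0,0,0,-1,0.74,0,-1],[0,0,0,-1,0.74,0,-1],[0,0,0,0,0,0.5,-1],[0,0,0,0,0,0.5,-1]]' && python3 -m jog '[[0,0,0,0,0,0.8,-1],[0,0,0,0,0,0.8,-1],[0,0,0,0,0,0.5,-1],[0,0,0,0,0,0,-1],[0,0,0,0,0,0,-1]]'
python3 -c "
from h import *
d=snap('scene','s3'); w=snap('top','t3')
a=cv2.resize(d['img'][170:280,130:260],(472,400)); b=cv2.resize(w['img'][90:190,220:340],(480,400))
cv2.imwrite('pics/z3.png',cv2.resize(np.hstack([a,b]),(800,336))[:,:,::-1])"
```

```text
t: 8.07
tool_pos: [0.6791, -0.0573, 0.1896]
tool_rot: [-0.01, -3.14, 0.0]
contact_force: [-0.5, 0.8, -0.4]
opening: 0.0498
grip_force: 31.3
t: 8.7
tool_pos: [0.6807, -0.0571, 0.1289]
tool_rot: [0.01, 3.14, -0.001]
contact_force: [0.2, -0.2, 0.6]
opening: 0.0499
grip_force: 31.3
```

View pics/z3.png

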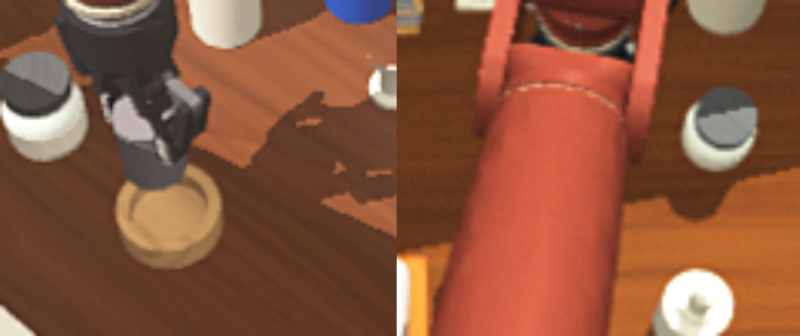

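Left panel: the cap is above the holder's recess, in line with it, and the jar is clear to the left.

```bash
python3 -m jog '[[0,0,0,0.04,0.05,0.8,-1],[0,0,0,0,0,0.8,-1],[0,0,0,0,0,0.6,-1],[0,0,0,0,0,0.2,-1],[0,0,0,0,0,0,-1]]' && python3 -m jog '[[0,0,0,0,0,0.08,-1],[0,0,0,0,0,0,-1]]'
```

```text
t: 9.43
tool_pos: [0.6792, -0.0552, 0.056]
tool_rot: [0.009, 3.141, -0.0]
contact_force: [-0.4, -0.2, -0.9]
opening: 0.0497
grip_force: 31.3
t: 9.68
tool_pos: [0.6795, -0.0552, 0.0541]
tool_rot: [0.009, 3.14, -0.0]
contact_force: [-0.4, -0.5, -0.8]
opening: 0.0495
grip_force: 31.3
```

```bash
for i in 1 2; do python3 -m jog '[[0,0,0,0,0,0.06,-1],[0,0,0,0,0,0,-1]]' | egrep 'pos|contact'; done
```

```text
tool_pos: [0.679, -0.0551, 0.0516]
contact_force: [-0.0, 0.3, 0.2]
tool_pos: [0.6789, -0.0551, 0.0495]
contact_force: [-0.6, 0.7, 0.2]
```

```bash
for i in 1 2; do python3 -m jog '[[0,0,0,0,0,0.05,-1],[0,0,0,0,0,0,-1]]' | egrep 'pos|contact'; done
```

```text
tool_pos: [0.679, -0.0551, 0.0481]
contact_force: [-0.4, -0.3, 0.2]
tool_pos: [0.6794, -0.0551, 0.048]
contact_force: [-2.8, -0.1, 5.4]
```

```bash
python3 -m jog '[[0,0,0,0,0,-0.03,-0.2],[0,0,0,0,0,0,0],[0,0,0,0,0,0,0.4],[0,0,0,0,0,0,1],[0,0,0,0,0,0,1]]' && python3 -m jog '[[0,0,0,0,0,-0.3,1],[0,0,0,0,0,-0.8,1],[0,0,0,0,0,-1,1],[0,0,0,0,0,-1,1],[0,0,0,0,0,-1,1]]' && python3 -m jog '[[0,0,0,1,-0.55,-0.4,1],[0,0,0,1,-0.6,0,1],[0,0,0,1,-0.6,0,1],[0,0,0,1,-0.6,0,1],[0,0,0,0,0,0,1]]'
python3 -c "
from h import *
d=snap('scene','s4'); w=snap('wrist','w4')
for z in (.139,.145): print(proj(w,[.4893,-.1652,z]))
a=cv2.resize(d['img'][170:280,130:260],(472,400)); b=cv2.resize(w['img'],(533,400))
cv2.imwrite('pics/z4.png',cv2.resize(np.hstack([a,b]),(800,318))[:,:,::-1])"
```

```text
t: 11.3
tool_pos: [0.6789, -0.0552, 0.0474]
tool_rot: [-0.009, -3.141, -0.0]
contact_force: [0.4, 0.9, -0.4]
opening: 0.0854
grip_force: 0.0
t: 11.92
tool_pos: [0.6797, -0.0552, 0.1743]
tool_rot: [0.009, 3.139, -0.001]
contact_force: [0.9, -1.0, 0.4]
opening: 0.0854
grip_force: 0.0
t: 12.55
tool_pos: [0.558, -0.126, 0.1849]
tool_rot: [0.012, 3.139, -0.002]
contact_force: [-0.6, -0.4, 0.3]
opening: 0.0851
grip_force: 0.0
[[191.53057933 118.0872137 ]]
[[189.50165714 118.51414343]]
```

View pics/z4.png

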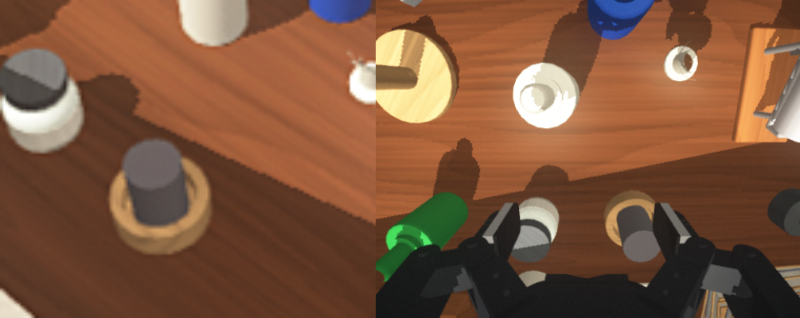

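Left panel: the cap sits upright in the holder recess. The right panel shows the open bottle at (545,96). That was my tenth picture, so from here I rely on measurements alone.

```bash
cat > m.py <<'E'
from h import *
import sys
def white(d,p,r=60,v=110,sat=60):
    x,y=map(int,p); b=(max(0,x-r),max(0,y-r),min(512,x+r),min(384,y+r))
    return mask_ell(d,b,(0,0,v),(180,sat,255))
def shoulder(d,P=(.4893,-.1652)):
    c=white(d,proj(d,[*P,.095])[0])
    print("hull box",cv2.boundingRect(c))
    Q=plane(d,c,.095)[:,:2]; o=ray(d,[[0,0]])[0][:2]; print("cam",o)
    print("span",Q.min(0).round(4),Q.max(0).round(4),np.ptp(Q,axis=0).round(4),"mid",((Q.min(0)+Q.max(0))/2).round(4))
    m=Q.mean(0);u=(m-o)/np.linalg.norm(m-o);w=np.array([-u[1],u[0]]);a,b=Q@u,Q@w
    print("far-edge centre",(u*(a.max()-.032)+w*(b.max()+b.min())/2).round(4),np.ptp(a).round(4),np.ptp(b).round(4))
E
python3 - <<'E'
from m import *
shoulder(load("w4"))
E
```

```text
hull box (166, 75, 79, 80)
cam [ 0.48149744 -0.1237905 ]
span [ 0.4586 -0.1958] [ 0.5205 -0.1322] [0.062  0.0636] mid [ 0.4895 -0.164 ]
far-edge centre [ 0.4895 -0.1639] 0.0642 0.0616
```

```bash
python3 -m jog '[[0,0,0,0.76,-0.42,0,1],[0,0,0,0.76,-0.42,0,1],[0,0,0,0.76,-0.42,0,1],[0,0,0,0,0,0,1],[0,0,0,0,0,0,1]]'
python3 - <<'E'
from m import *
d=snap("wrist","w5"); shoulder(d)
E
```

```text
t: 13.28
tool_pos: [0.4912, -0.162, 0.1834]
tool_rot: [0.008, 3.14, -0.0]
contact_force: [-0.0, 0.9, 0.2]
opening: 0.0856
grip_force: 0.0
hull box (214, 147, 71, 82)
cam [ 0.41399074 -0.16060749]
span [ 0.4468 -0.1963] [ 0.5199 -0.1349] [0.0731 0.0613] mid [ 0.4833 -0.1656]
far-edge centre [ 0.4881 -0.1654] 0.0735 0.0614
```

```bash
python3 -m jog '[[0,0,0,0.07,-0.1,0.6,1],[0,0,0,0,0,0.8,1],[0,0,0,0,0,0.7,1],[0,0,0,0,0,0.4,1],[0,0,0,0,0,0,1]]' 40 && python3 -m jog '[[0,0,0,0,0,0,0],[0,0,0,0,0,0,-0.3],[0,0,0,0,0,0,-0.5],[0,0,0,0,0,0,-1],[0,0,0,0,0,0,-1]]' 40 && python3 -m jog '[[0,0,0,0,0,0,-1],[0,0,0,0,0,0,-1]]'
```

```text
t: 13.95
tool_pos: [0.4871, -0.1648, 0.106]
tool_rot: [-0.009, -3.139, -0.002]
contact_force: [0.1, 0.1, 0.4]
opening: 0.0848
grip_force: 0.0
t: 14.58
tool_pos: [0.4884, -0.1657, 0.1084]
tool_rot: [0.009, 3.141, -0.001]
contact_force: [-0.7, -0.3, 2.5]
opening: 0.0227
grip_force: 39.5
t: 14.82
tool_pos: [0.4884, -0.1657, 0.1084]
tool_rot: [0.009, 3.14, -0.001]
contact_force: [-0.5, -1.3, 5.1]
opening: 0.023
grip_force: 39.7
```

```bash
python3 -m jog '[[0,0,0,0,0,-0.3,-1],[0,0,0,0,0,-0.6,-1],[0,0,0,0,0,-0.8,-1],[0,0,0,0,0,-1,-1],[0,0,0,0,0,-1,-1]]' && python3 -m jog '[[0,0,0,0,0,-1,-1],[0,0,0,0,0,-0.8,-1],[0,0,0,0,0,-0.5,-1],[0,0,0,0,0,0,-1]]'
python3 - <<'E'
from m import *
d=snap("scene","s5"); p=proj(d,[[.489,-.165,.18],[.489,-.165,.30]]); print(p)
c=white(d,p.mean(0),r=45,v=120,sat=60); print(cv2.boundingRect(c), cv2.contourArea(c)); print(cv2.fitEllipse(c))
E
```

```text
t: 15.45
tool_pos: [0.4877, -0.165, 0.2201]
tool_rot: [-0.009, -3.141, -0.001]
contact_force: [-0.9, 0.7, -2.2]
opening: 0.0225
grip_force: 39.4
t: 15.95
tool_pos: [0.4884, -0.1655, 0.2891]
tool_rot: [0.009, 3.139, -0.001]
contact_force: [0.3, -0.4, -2.8]
opening: 0.0229
grip_force: 39.4
[[199.27745598 131.31012358]
 [194.75022548  94.69888924]]
(182, 88, 29, 53) 1008.0
((196.00648498535156, 116.57807159423828), (26.791400909423828, 50.79914855957031), 170.73110961914062)
```

```bash
python3 -m jog '[[0,0,0,0,0.4,0,-1],[0,0,0,0,0.8,0,-1],[0,0,0,0,1,0,-1],[0,0,0,0,1,0,-1],[0,0,0,0,1,0,-1]]' >/dev/null && python3 -m jog '[[0,0,0,0,1,0,-1],[0,0,0,0,1,0,-1],[0,0,0,0,1,0,-1],[0,0,0,0,1,0,-1],[0,0,0,0,1,0,-1]]' >/dev/null && python3 -m jog '[[0,0,0,0,1,0,-1],[0,0,0,0,1,0,-1],[0,0,0,0,1,0,-1],[0,0,0,0,1,0,-1],[0,0,0,0,1,0,-1]]' && python3 -m jog '[[0,0,0,0,1,0,-1],[0,0,0,0,1,0,-1],[0,0,0,0,1,0,-1],[0,0,0,0,0.6,0,-1],[0,0,0,0,0.3,0,-1]]'
```

```text
t: 17.88
tool_pos: [0.4892, 0.2621, 0.2861]
tool_rot: [-0.008, -3.139, 0.001]
contact_force: [0.2, -0.4, -2.7]
opening: 0.0229
grip_force: 39.5
t: 18.5
tool_pos: [0.4904, 0.3783, 0.2867]
tool_rot: [-0.008, -3.14, 0.002]
contact_force: [0.8, -0.4, -2.7]
opening: 0.0226
grip_force: 39.6
```

```bash
python3 -m jog '[[0,0,0,-0.15,0.55,0,-1],[0,0,0,-0.15,0.55,0,-1],[0,0,0,0,0,0.6,-1],[0,0,0,0,0,1,-1],[0,0,0,0,0,1,-1]]' && python3 -m jog '[[0,0,0,0,0,1,-1],[0,0,0,0,0,0.8,-1],[0,0,0,0,0,0.5,-1],[0,0,0,0,0,0.3,-1],[0,0,0,0,0,0,-1]]'; for i in 1 2; do python3 -m jog '[[0,0,0,0,0,0.05,-1],[0,0,0,0,0,0,-1]]' | egrep 'pos|contact'; done
```

```text
t: 19.12
tool_pos: [0.5, 0.4099, 0.2074]
tool_rot: [-0.01, -3.14, 0.002]
contact_force: [0.7, 0.1, -2.7]
opening: 0.0226
grip_force: 39.7
t: 19.75
tool_pos: [0.5001, 0.4104, 0.1312]
tool_rot: [-0.009, -3.141, 0.001]
contact_force: [-0.3, -0.5, -1.8]
opening: 0.0229
grip_force: 39.7
tool_pos: [0.5007, 0.411, 0.1312]
contact_force: [-0.5, 0.2, -1.9]
tool_pos: [0.5003, 0.4106, 0.1288]
contact_force: [0.1, 0.7, -2.3]
```

```bash
python3 -m jog '[[0,0,0,0,0,0.2,-1],[0,0,0,0,0,0.15,-1],[0,0,0,0,0,0,-1]]' | egrep 'pos|contact'; for i in 1 2 3; do python3 -m jog '[[0,0,0,0,0,0.05,-1],[0,0,0,0,0,0,-1]]' | egrep 'pos|contact'; done
```

```text
tool_pos: [0.4997, 0.4103, 0.1172]
contact_force: [-1.3, 0.1, -2.6]
tool_pos: [0.5003, 0.4106, 0.1167]
contact_force: [0.7, 0.4, -2.3]
tool_pos: [0.5002, 0.4105, 0.1151]
contact_force: [0.1, -0.6, -3.0]
tool_pos: [0.5002, 0.4105, 0.1136]
contact_force: [0.6, 0.8, -2.3]
```

```bash
for i in 1 2 3; do python3 -m jog '[[0,0,0,0,0,0.04,-1],[0,0,0,0,0,0,-1]]' | egrep 'pos|contact'; done
```

```text
tool_pos: [0.5006, 0.4107, 0.1135]
contact_force: [-0.7, -1.4, 2.6]
tool_pos: [0.5009, 0.4109, 0.1135]
contact_force: [-2.7, -2.7, 7.6]
tool_pos: [0.5012, 0.411, 0.1136]
contact_force: [-3.2, -3.2, 11.7]
```

```bash
python3 -m jog '[[0,0,0,0,0,-0.09,-1],[0,0,0,0,0,0,-0.4],[0,0,0,0,0,0,-0.2],[0,0,0,0,0,0,0.2],[0,0,0,0,0,0,1]]' && python3 -m jog '[[0,0,0,0,0,0,1],[0,0,0,0,0,-0.3,1],[0,0,0,0,0,-0.8,1],[0,0,0,0,0,-1,1],[0,0,0,0,0,-1,1]]' && python3 -m jog '[[0,0,0,0.3,-1,-0.5,1],[0,0,0,0.3,-1,0,1],[0,0,0,0.3,-1,0,1],[0,0,0,0.3,-1,0,1],[0,0,0,0,0,0,1]]'
python3 - <<'E'
from m import *
w=snap("wrist","w6"); t=snap("top","t6"); s=snap("scene","s6")
# expected upright bottle: top view & wrist shoulder
shoulder(w,(.5,.411))
for d in (w,s): print(proj(d,[[.5,.411,.005],[.5,.411,.1],[.5,.411,.145]]).round(1).tolist())
c=white(s,proj(s,[.5,.411,.07])[0],r=50,v=150); print(cv2.boundingRect(c))
E
```

```text
t: 22.75
tool_pos: [0.5002, 0.4106, 0.1126]
tool_rot: [-0.009, -3.141, 0.0]
contact_force: [1.0, -1.0, -0.5]
opening: 0.068
grip_force: 0.0
t: 23.38
tool_pos: [0.5003, 0.4107, 0.2074]
tool_rot: [0.009, 3.141, 0.001]
contact_force: [0.0, -0.1, 0.7]
opening: 0.0855
grip_force: 0.0
t: 24.0
tool_pos: [0.4635, 0.2897, 0.2217]
tool_rot: [0.012, 3.14, 0.001]
contact_force: [-0.2, 0.3, 0.0]
opening: 0.0852
grip_force: 0.0
hull box (308, 158, 96, 120)
cam [0.38627684 0.29120767]
span [0.4355 0.3434] [0.5719 0.4508] [0.1364 0.1074] mid [0.5037 0.3971]
far-edge centre [0.5203 0.4331] 0.1553 0.1253
[[343.0, 193.0], [370.6, 220.5], [390.5, 240.4]]
[[383.1, 300.4], [392.8, 282.0], [397.9, 272.3]]
(347, 265, 60, 62)
```

Run:
```python
from m import *
s,s0=load("s6"),load("scene0")
th=np.linspace(0,2*np.pi,60)
pts=np.vstack([np.c_[.5+r*np.cos(th),.4108+r*np.sin(th),np.full(60,z)] for r,z in ((.032,.005),(.032,.1),(.012,.144),(.009,.15))])
p=proj(s,pts); print("expect box",p.min(0),p.max(0))
D=np.abs(s["img"].astype(int)-s0["img"]).max(2)
m=np.zeros((384,512),np.uint8); 
for a,b in ((0,120),(60,240)): cv2.fillConvexPoly(m,cv2.convexHull(p[a:b].astype(np.int32)),1) if a==0 else None
cv2.fillConvexPoly(m,cv2.convexHull(p[120:240].astype(np.int32)),1)
for y in range(258,318,3): print(y,"".join(("#" if D[y,x]>25 else ".") if not m[y,x] else ("X" if D[y,x]>25 else "o") for x in range(340,430)))
```

```text
expect box [369.19534049 267.26435592] [407.5615769  313.31955894]
258 ..........................................................................................
261 ..........................................................................................
264 ..........................................................................................
267 ......................................................ooooooo.............................
270 ...........................................ooooooXXooXXooooooooo..........................
273 .......................................oooXXXXXooXXXXXXXXXXooXXo..........................
276 ......................................ooXXooooXXXXoXoXXXXXXXXXXooo#.......................
279 ....................................oooXoooXXoXooXoXXXoXXXXXXXXXXXXX#################.....
282 ...................................oXoXXoXXoooXXoooooooXXoXXXXXXXXXX#################.....
285 .................................ooXXoooooXXooooXoooXXXXXoXXXXooXXXX###############.......
288 ................................oXXXXXooXooooXoooooooXXXXXoXoXXXXXXX#..########
[... 166 characters left out ...]
ooooXXXoX#############..##.........
297 .............................oXXXooooooooooooooooooooooooXXXXX##############..............
300 .............................oXXXXXXXXooooooooooXXXXXXXXXXXXX#############................
303 .............................ooXXXXooXXXXXoXXXXXXXXXXXXXXXX#########......................
306 ...............................oXXXXXoooXoooXXXXXXXXXXXXX#######..........................
309 ..................................oooooooooooooooooooXX##.................................
312 .......................................ooooooooooooo......................................
315 ..........................................................................................
```

The bottle stands upright in the tray: the scene difference matches its expected silhouette plus shadow. Next, the cup.

```bash
cat > go.py <<'E'
from h import *
import sys
from station import status
o=status.get_obs(); T=np.array([float(v) for v in sys.argv[1:4]])
Rt=R.from_rotvec(o["tool_rot"]); print("shift units",(Rt.inv().apply(T-o["tool_pos"])/.03).round(2))
print("axes x,y,z",Rt.as_matrix().T.round(3).tolist(),"q",o["q"].round(2))
if len(sys.argv)>4:
    # target: tool z azimuth/elevation (deg), tool y horizontal with sign
    az,el,sg=[float(v) for v in sys.argv[4:7]]; a,e=np.radians([az,el])
    z=np.array([np.cos(a)*np.cos(e),np.sin(a)*np.cos(e),np.sin(e)]); y=sg*np.array([-np.sin(a),np.cos(a),0]); M=np.c_[np.cross(y,z),y,z]
    print("turn units",(np.degrees((Rt.inv()*R.from_matrix(M)).as_rotvec())/5).round(2))
E
python3 -m jog '[[0,-0.8,0,0,-0.9,0,1],[0,-0.8,0,0,-0.9,0,1],[0,-0.8,0,0,-0.9,0,1],[0,-0.8,0,0,-0.9,0,1],[0,-0.8,0,0,-0.9,0,1]]' && python3 -m jog '[[0,0,0,0,-0.9,0,1],[0,0,0,0,0,0,1]]' && python3 go.py .4452 .127 .1656 0 -70 1
```

```text
t: 24.78
tool_pos: [0.4631, 0.1559, 0.2214]
tool_rot: [0.006, 2.79, -0.001]
contact_force: [-0.5, -0.4, 1.1]
opening: 0.0853
grip_force: 0.0
t: 25.02
tool_pos: [0.4629, 0.1283, 0.2213]
tool_rot: [0.011, 2.792, -0.001]
contact_force: [0.2, -0.1, -0.1]
opening: 0.0854
grip_force: 0.0
shift units [ 1.19 -0.05  1.54]
axes x,y,z [[-0.939, 0.007, -0.343], [0.008, 1.0, 0.001], [0.343, -0.002, -0.939]] q [ 0.15 -0.55  2.16 -0.06  1.19 -1.41]
turn units [-0.02  0.01 -0.08]
```

```bash
python3 -m jog '[[0,-0.5,-0.08,0.6,-0.05,0.5,1],[0,-0.5,0,0.6,0,0.5,1],[0,0,0,0,0,0.3,1],[0,0,0,0,0,0,1]]' && python3 go.py .4366 .127 .1636 0 -65 1; python3 go.py .4789 .127 .0730
```

```text
t: 25.52
tool_pos: [0.4443, 0.1279, 0.1719]
tool_rot: [-0.003, 2.706, -0.003]
contact_force: [0.3, 0.6, 0.0]
opening: 0.0851
grip_force: 0.0
shift units [ 0.35 -0.03  0.14]
axes x,y,z [[-0.907, -0.002, -0.422], [-0.002, 1.0, -0.002], [0.422, -0.001, -0.907]] q [ 0.16 -0.64  2.31 -0.08  1.04 -1.39]
turn units [-0.02 -0.01  0.03]
shift units [ 0.35 -0.02  3.47]
axes x,y,z [[-0.907, -0.002, -0.422], [-0.002, 1.0, -0.002], [0.422, -0.001, -0.907]] q [ 0.16 -0.64  2.31 -0.08  1.04 -1.39]
```

Run:
```python
from m import *
d=snap("wrist","w7"); O=np.array([.4334,.127,.1036]); c=np.array([np.cos(.349),0,-np.sin(.349)])
th=np.linspace(0,2*np.pi,48); C=O+.027*(np.outer(np.cos(th),[0,1,0])+np.outer(np.sin(th),np.cross(c,[0,1,0]))); print("exp disc",proj(d,O),proj(d,C).min(0),proj(d,C).max(0))
p=proj(d,O)[0]
for tol in (6,10,14): e=blob(d,p,tol); print(tol,e)
```

```text
exp disc [[251.70704201 160.69302655]] [214.4369321  131.63662167] [288.90700496 193.66830038]
6 (array([251.00279236, 162.23849487]), array([57.52118301, 72.44028473]), 97.27222442626953, 2849.5)
10 (array([251.58491516, 161.54940796]), array([59.58494186, 72.9050827 ]), 90.55252838134766, 3292.0)
14 (array([251.69500732, 161.65454102]), array([59.71266937, 74.72343445]), 91.73240661621094, 3334.0)
```

The cup disc agrees with the prediction to within 1 px, so I'll descend and grip.

```bash
python3 -m jog '[[0,0,0,0.35,-0.02,0.5,1],[0,0,0,0,0,0.9,1],[0,0,0,0,0,0.9,1],[0,0,0,0,0,0.8,1],[0,0,0,0,0,0.4,1]]' 30 && python3 -m jog '[[0,0,0,0,0,0,1]]' && python3 go.py .4789 .127 .0730 0 -65 1
```

```text
t: 26.2
tool_pos: [0.4781, 0.1262, 0.07]
tool_rot: [-0.001, 2.708, -0.004]
contact_force: [0.3, -0.1, 0.0]
opening: 0.0855
grip_force: 0.0
t: 26.32
tool_pos: [0.4781, 0.1263, 0.0709]
tool_rot: [-0.002, 2.708, -0.004]
contact_force: [0.4, 0.4, 0.9]
opening: 0.0853
grip_force: 0.0
shift units [-0.05  0.02 -0.05]
axes x,y,z [[-0.907, -0.002, -0.42], [-0.001, 1.0, -0.003], [0.42, -0.002, -0.907]] q [ 0.14 -0.38  2.32 -0.09  0.77 -1.38]
turn units [-0.03 -0.03  0.02]
```

```bash
python3 -m jog '[[0,0,0,0,0.02,-0.05,0.5],[0,0,0,0,0,0,0.3],[0,0,0,0,0,0,0.1],[0,0,0,0,0,0,-1],[0,0,0,0,0,0,-1]]' 35 && python3 -m jog '[[0,0,0,0,0,0,-1],[0,0,0,0,0,0,-1]]' && python3 go.py .4789 .127 .0730 0 -65 1
```

```text
t: 26.95
tool_pos: [0.4794, 0.1268, 0.0754]
tool_rot: [-0.002, 2.701, -0.004]
contact_force: [0.8, -5.3, 6.1]
opening: 0.0539
grip_force: 37.2
t: 27.2
tool_pos: [0.4795, 0.1268, 0.0754]
tool_rot: [-0.002, 2.701, -0.004]
contact_force: [-0.2, -6.5, 7.4]
opening: 0.0541
grip_force: 37.2
shift units [0.05 0.01 0.06]
axes x,y,z [[-0.905, -0.002, -0.426], [-0.001, 1.0, -0.003], [0.426, -0.003, -0.905]] q [ 0.14 -0.39  2.32 -0.09  0.78 -1.38]
turn units [-0.03  0.04  0.02]
```

```bash
python3 - <<'E'
from h import *
from station import status
o=status.get_obs(); Rt=R.from_rotvec(o["tool_rot"]); O=np.array([.4334,.127,.1036]); c=np.array([np.cos(.349066),0,-np.sin(.349066)])
r=np.r_[Rt.inv().apply(O-o["tool_pos"]),Rt.inv().apply(c)]; print(r.round(4)); np.save("cup_in_tool.npy",r)
E
python3 -m jog '[[0,0,0,-0.17,0,-0.36,-1],[0,0,0,-0.3,0,-0.63,-1],[0,0,0,-0.43,0,-0.9,-1],[0,0,0,-0.43,0,-0.9,-1],[0,0,0,-0.43,0,-0.9,-1]]' && python3 -m jog '[[0,0,0,-0.43,0,-0.9,-1],[0,0,0,-0.43,0,-0.9,-1],[0,0,0,0,0,0,-1]]'
```

```text
[ 2.970e-02  1.000e-04 -4.510e-02 -7.044e-01  4.000e-04  7.098e-01]
t: 27.82
tool_pos: [0.478, 0.1279, 0.1963]
tool_rot: [-0.002, 2.707, -0.002]
contact_force: [0.6, 0.7, -0.5]
opening: 0.0539
grip_force: 37.1
t: 28.2
tool_pos: [0.4803, 0.1282, 0.2589]
tool_rot: [-0.002, 2.701, -0.001]
contact_force: [-0.2, 0.2, -2.1]
opening: 0.0541
grip_force: 37.1
```

```bash
python3 -m jog '[[0,0,1,0,0,0,-1],[0,0,1,0,0,0,-1],[0,0,1,0,0,0,-1],[0,0,1,0,0,0,-1],[0,0,1,0,0,0,-1]]' && python3 -m jog '[[0,0,1,0,0,0,-1],[0,0,1,0,0,0,-1],[0,0,1,0,0,0,-1],[0,0,1,0,0,0,-1],[0,0,1,0,0,0,-1]]' >/dev/null&& python3 -m jog '[[0,0,1,0,0,0,-1],[0,0,1,0,0,0,-1],[0,0,1,0,0,0,-1],[0,0,1,0,0,0,-1],[0,0,1,0,0,0,-1]]' && python3 go.py .4657 -.357 .26 -37.5 -65 -1
```

```text
t: 28.82
tool_pos: [0.4783, 0.1277, 0.2527]
tool_rot: [0.59, 2.652, 0.127]
contact_force: [0.2, 0.0, -2.0]
opening: 0.0537
grip_force: 37.1
t: 30.08
tool_pos: [0.4783, 0.1277, 0.2528]
tool_rot: [1.691, 2.2, 0.369]
contact_force: [-0.2, 0.9, -1.5]
opening: 0.0536
grip_force: 37.1
shift units [-15.54  -4.44  -0.37]
axes x,y,z [[-0.234, 0.966, -0.109], [0.878, 0.258, 0.404], [0.418, -0.002, -0.908]] q [ 0.15 -0.58  2.14 -0.07  1.16 -0.1 ]
turn units [-2.48 -3.13 27.63]
```

```bash
python3 -m jog '[[0,0,1,0,0,0,-1],[0,0,1,0,0,0,-1],[0,0,1,0,0,0,-1],[0,0,1,0,0,0,-1],[0,0,1,0,0,0,-1]]' >/dev/null && python3 -m jog '[[0,0,1,0,0,0,-1],[0,0,1,0,0,0,-1],[0,0,1,0,0,0,-1],[0,0,1,0,0,0,-1],[0,0,1,0,0,0,-1]]' >/dev/null&& python3 -m jog '[[0,0,1,0,0,0,-1],[0,0,1,0,0,0,-1],[0,0,1,0,0,0,-1],[0,0,1,0,0,0,-1],[0,0,1,0,0,0,-1]]' >/dev/null && python3 -m jog '[[0,0,1,0,0,0,-1],[0,0,1,0,0,0,-1],[0,0,1,0,0,0,-1],[0,0,1,0,0,0,-1],[0,0,1,0,0,0,-1]]' && python3 go.py .4657 -.357 .26 -37.5 -65 -1
```

```text
t: 32.58
tool_pos: [0.4783, 0.1277, 0.2528]
tool_rot: [3.046, 0.131, 0.668]
contact_force: [0.2, -0.0, -0.8]
opening: 0.0541
grip_force: 37.1
shift units [-1.67 16.07 -0.37]
axes x,y,z [[0.905, 0.086, 0.417], [0.078, -0.996, 0.038], [0.418, -0.002, -0.908]] q [ 0.15 -0.58  2.14 -0.07  1.16  1.64]
turn units [-3.15 -0.09  7.79]
```

```bash
python3 -m jog '[[0,0,0,-0.1,0.6,-0.02,-1],[0,0,0,-0.1,1,-0.02,-1],[0,0,0,-0.1,1,-0.02,-1],[0,0,0,-0.1,1,-0.02,-1],[0,0,0,-0.1,1,-0.02,-1]]' >/dev/null && python3 -m jog '[[0,0,0,-0.1,1,-0.02,-1],[0,0,0,-0.1,1,-0.02,-1],[0,0,0,-0.1,1,-0.02,-1],[0,0,0,-0.1,1,-0.02,-1],[0,0,0,-0.1,1,-0.02,-1]]' && python3 -m jog '[[-0.2,0,0.5,-0.1,1,-0.02,-1],[-0.2,0,0.5,-0.1,1,-0.02,-1],[-0.2,0,0.5,-0.1,1,-0.02,-1],[-0.2,0,0.5,-0.1,0.8,-0.02,-1],[-0.2,0,0.5,0,0.5,0,-1]]' && python3 go.py .4657 -.357 .26 -37.5 -65 -1
```

```text
t: 33.83
tool_pos: [0.4719, -0.1621, 0.2572]
tool_rot: [3.048, 0.134, 0.671]
contact_force: [-0.1, -1.0, -1.4]
opening: 0.0538
grip_force: 37.2
t: 34.45
tool_pos: [0.46, -0.2909, 0.259]
tool_rot: [3.003, -0.229, 0.668]
contact_force: [-0.1, -0.5, -1.3]
opening: 0.0536
grip_force: 37.2
shift units [0.48 2.15 0.24]
axes x,y,z [[0.895, -0.133, 0.425], [-0.157, -0.987, 0.023], [0.417, -0.087, -0.905]] q [-0.83 -0.43  2.03  0.27  1.19  0.84]
turn units [-2.18 -0.1   5.26]
```

```bash
python3 -m jog '[[-0.35,0,0.85,0.1,0.3,0,-1],[-0.35,0,0.85,0.1,0.3,0,-1],[-0.35,0,0.85,0.1,0.3,0,-1],[-0.35,0,0.85,0.1,0.3,0,-1],[-0.35,0,0.85,0,0.2,0,-1]]'
cat > peg.py <<'E'
from m import *
for n in ("top0","scene0","wbot1","w4"):
    d=load(n); p=proj(d,[.466,-.357,.015])[0].astype(int); r=25 if n=="top0" else 32 if n=="scene0" else 75
    b=(max(0,p[0]-r),max(0,p[1]-r),p[0]+r,min(384,p[1]+r))
    if n=="top0": print(cv2.cvtColor(d["img"],cv2.COLOR_RGB2HSV)[p[1]-12:p[1]+13:6,p[0]-12:p[0]+13:6].reshape(-1,3).tolist())
    c=mask_ell(d,b,(17,60,110),(32,200,255)); h=cv2.convexHull(c).reshape(-1,2); P=plane(d,h,.015)[:,:2]; o=ray(d,[[0,0]])[0][:2]
    # keep hull points on lateral/far... robust circle fit with R=.06
    from scipy.optimize import least_squares
    f=least_squares(lambda q:np.hypot(*(P-q).T)-.06,[.466,-.357],loss="soft_l1",f_scale=.001)
    res=f.fun; print(n,f.x.round(4),"inl",(abs(np.hypot(*(P-f.x).T)-.06)<.002).mean().round(2),cv2.minEnclosingCircle(P.astype(np.float32)))
E
python3 peg.py; python3 go.py .4657 -.357 .26 -37.5 -45 -1
```

```text
t: 35.08
tool_pos: [0.4587, -0.333, 0.2661]
tool_rot: [2.835, -0.812, 0.642]
contact_force: [-0.9, 0.1, -1.3]
opening: 0.0539
grip_force: 37.2
[[27, 123, 255], [26, 108, 255], [27, 100, 255], [26, 108, 254], [30, 94, 255], [27, 105, 255], [27, 106, 255], [27, 108, 255], [24, 127, 253], [28, 90, 255], [27, 99, 255], [27, 106, 255], [17, 151, 140], [16, 157, 151], [29, 90, 255], [26, 107, 255], [28, 103, 255], [18, 152, 222], [28, 90, 255], [28, 96, 255], [19, 148, 252], [17, 151, 214], [17, 155, 217], [27, 104, 255], [28, 96, 255]]
top0 [ 0.4651 -0.3575] inl 1.0 ((0.4649626910686493, -0.357363760471344), 0.06021399796009064)
scene0 [ 0.4676 -0.3587] inl 0.6 ((0.4693341851234436, -0.3585895001888275), 0.05906705930829048)
wbot1 [ 0.4658 -0.3608] inl 0.86 ((0.46727830171585083, -0.3685208261013031), 0.06821608543395996)
w4 [ 0.4652 -0.3604] inl 0.88 ((0.4663488268852234, -0.3594367504119873), 0.059694379568099976)
shift units [0.47 0.56 0.45]
axes x,y,z [[0.766, -0.477, 0.432], [-0.53, -0.848, 0.002], [0.365, -0.23, -0.902]] q [-0.81 -0.4   2.    0.12  1.11  1.29]
turn units [-0.62  3.88  0.92]
```

```bash
cat > fin.py <<'E'
from h import *
from station import status
import sys
r=np.load("cup_in_tool.npy"); zr=float(sys.argv[1]); peg=np.array([.4655,-.359])
if len(sys.argv)>2: r[:3]+=[float(v) for v in sys.argv[2:5]]
o=status.get_obs(); Rt=R.from_rotvec(o["tool_rot"]); M=Rt.as_matrix()
O=o["tool_pos"]+M@r[:3]; c=M@r[3:]; rim=O+.105*c
print("O",O.round(4),"rim",rim.round(4),"axis",c.round(3),"q",o["q"].round(2))
v=np.cross(c,[0,0,-1]); n=np.linalg.norm(v); print("turn units to vertical",(np.degrees(M.T@(v/(n+1e-12)*np.arcsin(min(1,n))))/5).round(2))
print("rim shift units",(M.T@(np.r_[peg,zr]-rim)/.03).round(2)," up in tool",M[2].round(3))
E
python3 -m jog '[[-0.12,0.8,0.18,0,0,-0.2,-1],[-0.12,0.8,0.18,0,0,-0.2,-1],[-0.12,0.8,0.18,0,0,-0.2,-1],[-0.12,0.8,0.18,0,0,-0.2,-1],[-0.12,0.7,0.18,0,0,0,-1]]' && python3 fin.py .13
```

```text
t: 35.7
tool_pos: [0.4483, -0.3256, 0.2868]
tool_rot: [2.553, -0.86, 1.064]
contact_force: [-0.4, 0.2, -1.5]
opening: 0.0537
grip_force: 37.3
O [ 0.4393 -0.319   0.3397] rim [ 0.44   -0.3195  0.2347] axis [ 0.007 -0.004 -1.   ] q [-0.83 -0.66  2.23  0.18  0.81  1.32]
turn units to vertical [-0.01 -0.09 -0.01]
rim shift units [-1.44  0.54  3.5 ]  up in tool [ 0.71  -0.001 -0.704]
```

```bash
python3 -m jog '[[0,0,0,-0.35,0.13,0.87,-1],[0,-0.09,0,-0.35,0.13,0.87,-1],[0,0,0,-0.35,0.13,0.87,-1],[0,0,0,-0.35,0.13,0.87,-1],[0,0,0,0,0,0,-1]]' && python3 -m jog '[[0,0,0,0,0,0,-1]]' >/dev/null; python3 fin.py .13
cat > chk.py <<'E'
from m import *
from station import status
r=np.load("cup_in_tool.npy"); o=status.get_obs(); M=R.from_rotvec(o["tool_rot"]).as_matrix(); O=o["tool_pos"]+M@r[:3]; c=M@r[3:]
e1=np.cross(c,[1,0,0]); e1/=np.linalg.norm(e1); e2=np.cross(c,e1); th=np.linspace(0,2*np.pi,72)
ci=lambda s:O+s*c+.027*(np.outer(np.cos(th),e1)+np.outer(np.sin(th),e2))
for n in ("scene","top"):
    d=snap(n,"chk_"+n); d0=load(n+"0"); p=proj(d,np.vstack([ci(0),ci(.105)])); b=[*(p.min(0)-12).astype(int),*(p.max(0)+12).astype(int)]
    print(n,"pred",p.min(0).round(1),p.max(0).round(1),"rimpx",proj(d,ci(.105)).max(0).round(1))
    h=cv2.cvtColor(d["img"],cv2.COLOR_RGB2HSV); m=cv2.inRange(h,(0,0,140),(180,45,255)); hull=np.zeros_like(m); cv2.fillConvexPoly(hull,cv2.convexHull(p.astype(np.int32)),1)
    for y in range(b[1],b[3],2): print(y,"".join((("X" if m[y,x] else "o") if hull[y,x] else ("#" if m[y,x] else ".")) for x in range(b[0],b[2])))
E
python3 chk.py
```

```text
t: 36.33
tool_pos: [0.4729, -0.3637, 0.1793]
tool_rot: [2.566, -0.865, 1.045]
contact_force: [-0.3, 0.2, -1.3]
opening: 0.054
grip_force: 37.7
O [ 0.4657 -0.3589  0.2377] rim [ 0.4656 -0.3589  0.1327] axis [-0. -0. -1.] q [-0.85 -0.41  2.24  0.26  0.56  1.21]
turn units to vertical [0. 0. 0.]
rim shift units [-0.06  0.01  0.06]  up in tool [ 0.704 -0.    -0.71 ]
scene pred [138.8  70. ] [165.4 113.5] rimpx [165.4 113.5]
58 ...................................................
60 #..................................................
62 #####..............................................
64 ########...........................................
66 ###########...####.................................
68 ######################.............................
70 ###################XXXooooooooo....................
72 ###############XXXXXXXXXXXXXXXooo..................
74 #############XXXXXXXXXXXXXXXXXXXXo.................
76 ############XXXXXXXXXXXXXXXXXXXXXXo................
78 ############XXXXXXXXXXXXXXXXXXXXXXo...........###..
80 ###########.XXXXXXXXXXXXXXXXXXXXXoo................
82 #############
[... 2038 characters left out ...]
....#....oooooooooooXXXXXXXXXXXXXXXXXXXo...........
184 ........#...ooooooooooooXXXXXXXXXXXXXXXXXo............
186 ............oooooooooooooXXXXXXXXXXXXXXX..............
188 ............oooooooooooooooooXXXXXXoo###..............
190 ..............ooooooooooooooooooo.....................
192 ................ooooooooooooo.........................
194 ......................................................
196 ......................................................
198 ...............##.#####...............................
200 ....................######............................
202 ........................#####.........................
204 ...........................##.........#...............
```

```bash
python3 -m jog '[[0,0,0,-0.3,0,0.3,-1],[0,0,0,-0.5,0,0.5,-1],[0,0,0,0,0,0,-1]]' | egrep "pos|force" && python3 fin.py .025 && python3 -m jog '[[0,0,0,-0.5,0,0.5,-1],[0,0,0,-0.5,0,0.5,-1],[0,0,0,0,0,0,-1]]' | egrep "pos|force" && python3 fin.py .025
```

```text
tool_pos: [0.473, -0.3642, 0.1474]
contact_force: [-0.3, 0.4, -0.9]
grip_force: 37.7
O [ 0.4645 -0.358   0.2004] rim [ 0.4641 -0.3577  0.0954] axis [-0.004  0.003 -1.   ] q [-0.85 -0.36  2.27  0.3   0.49  1.17]
turn units to vertical [-0.    0.06 -0.  ]
rim shift units [-1.6   0.01  1.72]  up in tool [ 0.701 -0.001 -0.713]
tool_pos: [0.4732, -0.3646, 0.1062]
contact_force: [0.2, -0.4, -1.7]
grip_force: 37.7
O [ 0.4647 -0.3583  0.1592] rim [ 0.4644 -0.3581  0.0542] axis [-0.003  0.002 -1.   ] q [-0.85 -0.28  2.29  0.37  0.4   1.09]
turn units to vertical [-0.    0.04 -0.  ]
rim shift units [-0.65  0.    0.73]  up in tool [ 0.702 -0.001 -0.712]
```

```bash
python3 -m jog '[[0,0.04,0,-0.33,0,0.36,-1],[0,0,0,-0.32,0,0.36,-1],[0,0,0,0,0,0,-1]]' | egrep "pos|force" && python3 fin.py .016; for i in 1 2; do python3 -m jog '[[0,0,0,-0.05,0,0.05,-1],[0,0,0,0,0,0,-1]]' | egrep "pos|contact"; done; python3 fin.py .015
```

```text
tool_pos: [0.4751, -0.3663, 0.0792]
contact_force: [0.4, -0.2, -1.4]
grip_force: 37.7
O [ 0.4664 -0.3598  0.1321] rim [ 0.4666 -0.36    0.0271] axis [ 0.002 -0.002 -1.   ] q [-0.85 -0.22  2.29  0.45  0.32  1.  ]
turn units to vertical [ 0.   -0.03  0.  ]
rim shift units [-0.3  -0.01  0.23]  up in tool [ 0.706 -0.    -0.708]
tool_pos: [0.4755, -0.3668, 0.0781]
contact_force: [0.2, 0.6, -1.1]
tool_pos: [0.475, -0.3662, 0.0747]
contact_force: [0.6, 0.5, -1.4]
O [ 0.4662 -0.3598  0.1276] rim [ 0.4665 -0.36    0.0226] axis [ 0.002 -0.002 -1.   ] q [-0.85 -0.21  2.29  0.46  0.31  0.99]
turn units to vertical [ 0.01 -0.03  0.01]
rim shift units [-0.21 -0.01  0.15]  up in tool [ 0.707  0.    -0.708]
```

```bash
for i in 1 2 ; do python3 -m jog '[[0,0,0,-0.07,0,0.06,-1],[0,0,0,0,0,0,-1]]' | egrep "pos|contact"; done;  for i in 1 2 ; do python3 -m jog '[[0,0,0,-0.03,0,0.03,-1],[0,0,0,0,0,0,-1]]' | egrep "pos|contact"; done; python3 fin.py .015
```

```text
tool_pos: [0.4746, -0.366, 0.0714]
contact_force: [0.2, 0.3, -1.0]
tool_pos: [0.4745, -0.3658, 0.0687]
contact_force: [1.0, 0.1, -0.8]
tool_pos: [0.4746, -0.366, 0.0678]
contact_force: [-1.1, -0.3, -2.4]
tool_pos: [0.4751, -0.3665, 0.0675]
contact_force: [-0.8, 2.0, 2.4]
O [ 0.4663 -0.3599  0.1204] rim [ 0.4666 -0.3603  0.0154] axis [ 0.003 -0.003 -1.   ] q [-0.85 -0.19  2.3   0.49  0.3   0.96]
turn units to vertical [ 0.01 -0.05  0.01]
rim shift units [-0.05 -0.01 -0.03]  up in tool [ 0.708  0.    -0.707]
```

```bash
python3 -m jog '[[0,0,0,-0.02,0,0.02,-1],[0,0,0,0,0,0,0.25],[0,0,0,0,0,0,0.35],[0,0,0,0,0,0,0.5],[0,0,0,0,0,0,1]]' && python3 -m jog '[[0,0,0,0,0,0,1],[0,0,0,0,0,0,1],[0,0,0,0,0,-0.3,1],[0,0,0,0,0,-0.7,1],[0,0,0,0,0,-0.9,1]]' && python3 -m jog '[[0,0,0,0,0,-1,1],[0,0,0,0,0,-1,1],[0,0,0,0.3,0,-0.8,1],[0,0,0,0,0,0,1],[0,0,0,0,0,0,1]]'
cat > last.py <<'E'
from m import *
O=np.array([.4660,-.3597,.120]); c=np.array([0,0,-1.]); th=np.linspace(0,2*np.pi,72)
ci=lambda s:O+s*c+.027*np.c_[np.cos(th),np.sin(th),0*th]
for n in ("scene","top","wrist"):
    d=snap(n,"last_"+n); p=proj(d,np.vstack([ci(0),ci(.105)])); b=[*(p.min(0)-8).astype(int),*(p.max(0)+8).astype(int)]
    h=cv2.cvtColor(d["img"],cv2.COLOR_RGB2HSV); m=cv2.inRange(h,(0,0,140),(180,45,255)); hull=np.zeros_like(m); cv2.fillConvexPoly(hull,cv2.convexHull(p.astype(np.int32)),1)
    k=3 if n=="wrist" else 2; print(n,b)
    for y in range(max(0,b[1]),min(384,b[3]),k): print(y,"".join((("X" if m[y,x] else "o") if hull[y,x] else ("#" if m[y,x] else ".")) for x in range(max(0,b[0]),min(512,b[2]),k-1)))
s,s0=load("last_scene"),load("scene0"); 
D=(np.abs(s["img"].astype(int)-s0["img"]).max(2)>45).astype(np.uint8); D=cv2.morphologyEx(D,cv2.MORPH_OPEN,np.ones((3,3)))
n,_,st,_=cv2.connectedComponentsWithStats(D); print("changed",[r.tolist() for r in st[1:] if r[4]>25])
E
python3 last.py
```

```text
t: 39.8
tool_pos: [0.4745, -0.3659, 0.0654]
tool_rot: [2.557, -0.86, 1.057]
contact_force: [0.1, 0.6, -0.4]
opening: 0.0799
grip_force: 0.0
t: 40.42
tool_pos: [0.4419, -0.3411, 0.1063]
tool_rot: [2.557, -0.86, 1.056]
contact_force: [0.7, -1.5, 0.5]
opening: 0.0853
grip_force: 0.0
t: 41.05
tool_pos: [0.4002, -0.3095, 0.1711]
tool_rot: [2.557, -0.86, 1.057]
contact_force: [-0.2, 0.0, -0.4]
opening: 0.0855
grip_force: 0.0
scene [np.int64(138), np.int64(95), np.int64(178), np.int64(150)]
95 ........................................
97 ........................................
99 ........................................
101 ........................................
103 ...............ooooooooo................
105 ...........oooXXXXXXXXXoooo.............
107 .........oXXXXXXXXXXXXXXXXoo............
109 ........oXXXXXXXXXXXXXXXXXXoo...........
111 ........XXXXXXXXXXXXXXXXXXXoo...........
113 ........XXXXXXXXXXXXXXXXXXXoo...........
115 .........XXXXXXXXXXXXXXXXXXooo..........
117 .........XXXXXXXXXXXXXXXXXXXoo..........
119 ..........XXXXXXXXXXXXXXXXXXoo..........
121 ..........XXXXXXXXXXXXXXX
[... 3249 characters left out ...]
............................
242 .......................................
245 .......................................
changed [[276, 0, 17, 12, 149], [311, 0, 39, 15, 392], [344, 0, 161, 94, 7077], [237, 9, 31, 32, 724], [316, 15, 42, 55, 902], [505, 24, 7, 15, 73], [182, 32, 53, 70, 1711], [356, 34, 7, 5, 27], [365, 36, 11, 3, 33], [236, 41, 12, 11, 83], [362, 54, 150, 98, 5416], [235, 71, 109, 54, 1735], [428, 77, 9, 4, 33], [360, 87, 39, 16, 163], [351, 100, 12, 20, 143], [145, 105, 37, 38, 660], [252, 117, 7, 7, 41], [187, 127, 50, 59, 1491], [242, 126, 26, 6, 92], [271, 189, 41, 48, 1081], [309, 203, 27, 33, 338], [173, 219, 19, 13, 138], [174, 231, 21, 17, 306], [389, 271, 36, 38, 615]]
```

```bash
python3 -c "
from station import finish_job
print(finish_job())"
```

```text
the job is handed in; nothing more can be done
None
```

I handed the job in at about 41 s, done in the order asked: the cap is mouth down in its holder, the open bottle is upright in the tray, and the cup is upside down over the peg with its rim on the base; the camera checks agreed, but no verdict came back.

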